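# Tighten the nut at the bottom of a monitor stand's column

## Task

Take the long T-handled box key out of its pot, lower it into the monitor stand's column and feel for the square nut at the bottom until the socket drops fully onto it, then turn the nut clockwise until it is tight against its stop. Press gently, stop turning once it is tight, and leave the key standing on the nut, released. Leave the other things on the desk alone.

Things in the scene. Friction and masses are not known exactly. Their poses are not given: they have to be found in the camera images.
- key: Long steel box key, 160 mm tall, 0.2 to 0.4 kg: square socket 32 x 32 mm outside at the bottom, 12 mm round shaft, black T-handle on top. Origin: centre of the socket's open lower face; z up the shaft, x along the T-handle. Recess 24 mm square, 24 mm deep, flats parallel to the key's x and y. Starts upright in the pot, on its 4 mm floor.
- key_handle (a point): Middle of the key's T-handle, a bar 64 mm long (key's x), 18 mm thick (key's y) and 28 mm tall, 146 mm above the key's origin. It is gripped across its 18 mm thickness from above; the free shaft below it is 101 mm long.
- pot: Grey square plastic pot, 62 x 62 mm, 55 mm tall, wall and floor 4 mm, fixed to the desk, open on top; the key stands in it. A low screw tray (50 mm wide, 22 mm tall) joins its +y side. Origin under the centre of the pot, on the desk.
- stand: Monitor foot, fixed to the desk: dark steel plate 180 x 150 x 12 mm with an upright round aluminium column at its centre, 60 mm outside, 48 mm inside diameter, open on top, top rim 120 mm above the desk. Origin under the centre of the plate, on the desk.
- column_mouth (a point): Centre of the column's open top rim, 120 mm above the desk, on the nut's axis.
- nut_seat (a point): Floor of the bore on the nut's axis, 22 mm above the desk. The brass nut's square head, 22 x 22 mm, reaches from 1 to 8 mm above this point; on it is a steel cone (22 mm wide at the foot, 11 at the tip, 8 tall) that leads the socket to the centre. With the socket fully on, its lower face is 0 to 2 mm above this point.
- nut_top (a point): Centre of the square head's upper face, 30 mm above the desk. Which way its flats point differs each time and is told neither by the joint nor by any reading. Unless the socket is lined up within about 6 degrees it stays on the corners at this height; lined up, it drops about 8 mm. It fits every quarter turn.
- nut_turn (a joint): How far the nut is turned, rad: 0 fully loose, 1.0 tight against a hard stop. Grows clockwise seen from above; starts between 0 and 0.3. Turning takes about 0.08 N m; the nut stays where it is left; over about 0.4 N m against the stop overloads it. Besides this turn there are about 6 degrees of play each way between key and nut.
- screwdriver: Bystander: screwdriver lying on the desk.
- tape: Bystander: roll of clear tape lying flat, 70 mm across, 24 mm tall.
- mug: Bystander: white mug, 90 mm tall.
- remote: Bystander: black remote control lying flat, 150 mm long.
- notebook: Bystander: blue notebook, 150 x 210 x 20 mm.
- water: Bystander: closed water bottle, 200 mm tall.
- bracket: Bystander: dark steel wall bracket lying flat, 100 x 100 mm.
Mind the look-alikes: they are no part of the job. There is more than one size of the key; the one meant has the size given above.

How it is judged (in metres and radians):
On the way, in this order (a step that is already met when the one before it is completed fails the run):
1. the key is lifted clear of its pot (z of key in the frame of pot above 0.06 m), for 0.1 s.
2. the socket is fully down on the nut, before the nut has been turned far (joint below 0.6) (horizontal distance between key and nut_seat below 0.005 m and z of key in the frame of nut_seat below 0.004 m and angle between key's own z axis and vertical below 0.1 rad and value of joint nut_turn below 0.6 rad), for 0.2 s.
3. the nut is turned tight (joint above 0.95) with the key on it (horizontal distance between key and nut_seat below 0.005 m and z of key in the frame of nut_seat below 0.004 m and angle between key's own z axis and vertical below 0.1 rad and value of joint nut_turn above 0.95 rad), for 0.2 s.
At the end, for the whole second after the job is handed in: The nut is tight (joint above 0.95 of 1.0 rad) and the released key stands at rest on it: socket within 4 mm of the bore's floor, within 5 mm of the nut's axis, upright within 0.1 rad (all of step 3 and linear speed of key below 0.02 m/s); the robot touches nothing.
It fails at once if something presses on the stand or its nut with more than 70 N (contact force between anything else and stand above 70 N).
It fails at once if a bystander is pushed more than 30 mm away (distance of any of screwdriver, tape, mug, remote, notebook, water, bracket from where it was at the start of the episode above 0.03 m).
It also fails if it takes over 64 s, if anything falls off the work surface, if the arm or the gripper's body presses on something with over 40 N, if the wrist force passes 120 N, or if a joint passes its speed limit or range.

## Robot

A 6-joint arm with a two-finger parallel gripper is mounted at the origin on the work surface. World frame = base frame: x ahead of the robot, y to its left, z up, the work surface at z = 0. Lengths are in m, angles in degrees, forces in N, time in s.
With the tool pointing down it reaches from about 0.375 to 0.9 m from the base axis. Payload 3.1 kg.
Tool frame: the origin (TCP) lies midway between the tips of the shut fingers; the grasp point (between the pads) lies bot.pinch_z behind it (bot.pinch_z is the distance from the TCP to the grasp point, in m); z points along the fingers, y is the direction in which the jaws open and shut (so a half turn about z gives the same grasp; the last joint's range is limited). The gripper opens to 87 mm and grips with 3 to 60 N. Pads are 19 mm wide; open, the fingers measure 117 mm over their backs; the gripper's body (75 mm by 190 mm) begins 51 mm behind the grasp point.
Start: joints at [-79.04, 30.224, 82.088, -0, 67.689, -10.227], TCP at [0.226, -0.583, 0.223] pointing down, gripper open.
Joint ranges: [-176.69, 176.69], [-43.24, 126.21], [12.49, 139.97], [-82, 262], [0, 151.66], [-163.58, 163.58]. Speed limits (degrees/s): [159.86, 159.86, 180, 180, 180, 180].

## Interface

Orientations are given as a 3x3 rotation matrix whose columns are the frame's x, y, z axes.
In Python, from rig import bot gives the robot as it stands.
- The arm moves only by the tool apply_moves, never from a script. Its argument "motion" is text: rows parted by semicolons, each of 7 numbers parted by spaces: the shift along the tool's x, y, z in m, then the turn, a rotation vector about the tool's x, y, z in degrees, then the finger opening in m, from 0 to 0.087. A call has exactly 8 rows; each row is the pose to reach, as a shift and turn from the pose commanded when the call began, along the tool's axes at that moment; what a row does not reach only later rows make up. A row lasts 1/8 s, in which the tool goes at most 62.5 mm and 10.7 degrees, less where a joint would pass 70% of its speed; a pose out of reach is approached as far as the arm can. A call with a gripper value outside its range is refused whole. The fingers move at their own pace and stop on an object; the grip force is fixed at half the most. Time passes only in rows, so rows that repeat a pose let the fingers close, or fill a call up. It gives the time, the measured TCP pose, the force and the opening at its end, in the units of the state.
- bot.read_state(): the state, without advancing time (a new reading comes with each control period).
- bot.capture(name): name is "scene" or "top" or "wrist"; returns the picture (480x640x3 uint8, red, green, blue); there is no depth.
- bot.get_calibration(name): a dict with "fx", "fy", "cx", "cy" (pixels), "rvec" (rotation vector, rad) and "tvec" (3), from world to camera coordinates, as OpenCV has them. Camera axes: x right, y down, z forward; pixel columns grow to the right and rows downward; lengths in m; the calibration is good to about 2 mm. A picture is of the moment at which its call begins: read the wrist's pose just before it. get_calibration takes no time and is no camera call; for the wrist camera it gives the pose at the moment of the call.
- bot.hand_in(): hands the job in, once; it reports no verdict.
Trained networks look in the newest picture that a camera, given by its name, has taken for a name from the list of things; names that differ only in an ending like _2 or _b are one class to them, and where a whole thing is asked for, a point or a joint stands for the part that bears it (a point fixed in the world has none). Each returns a list of dicts, best first, with "p" (0 to 1); they miss things now and then, are a little off and sometimes report something else, mostly with a low value. They report only what shows in the picture. A call takes as long as a camera call. They do not tell look-alikes from the thing itself.
- bot.find_in(name, camera): "point" ([x, y, z] in m, in world coordinates, good to about 4 mm: the middle of the surface that is visible of it).
The state is a dict: "time_s": time; "joint_positions": joint angles; "qvel": joint speeds; "tau": joint torques, N m; "position": TCP position; "tcp_rot": TCP orientation; "force": force on the tool from outside, world axes, zero at the start; "moment": the same for the moment, N m; "opening": opening from 0.0 (shut) to 1.0 (fully open).
Only numpy, scipy, OpenCV 4.12 (cv2) and the standard library are available. Lean on these libraries where they do the work, as an engineer would, in place of code of your own. Each camera call takes 0.05 s, during which the arm holds its last target.

## Working session

There is one attempt and no reset: what is moved stays moved. The work goes in short steps, Python scripts to look and compute and a tool call to move; the robot and the scene stay as the last step left them, time stands still between calls to the robot, and variables do not carry over. Pictures are saved under pics/ and viewed, and the job is handed in when it is done.

Besides the shell and the picture viewer there is one more tool, called after "Request:" as name(argument=value, ...) on one line, values as JSON. apply_moves: Moves the arm, as the interface text tells. Its arguments: {"type":"object","properties":{"motion":{"type":"string"}},"required":["motion"]}

```bash
ls; mkdir -p pics; python3 - <<'E'
from rig import bot
import cv2
for n in ["scene","top","wrist"]:
    im=bot.capture(n); cv2.imwrite(f"pics/{n}0.png",im[:,:,::-1])
    for o in (["key","key_handle","pot","stand","column_mouth","nut_top"]):
        try: r=bot.find_in(o,n)
        except Exception as e: r=str(e)
        print(n,o,[(x['p'],[round(float(v),3) for v in x['point']]) for x in r] if not isinstance(r,str) else r)
s=bot.read_state(); print(s, bot.pinch_z)
E
```

```text
pics
scene key [(0.78, [0.53, -0.206, 0.144]), (0.69, [0.445, -0.256, 0.076]), (0.54, [0.633, -0.227, 0.08])]
scene key_handle [(0.85, [0.631, -0.228, 0.08]), (0.77, [0.442, -0.259, 0.08]), (0.71, [0.536, -0.207, 0.146])]
scene pot [(0.7, [0.535, -0.196, 0.026])]
scene stand [(0.8, [0.534, 0.2, 0.014])]
scene column_mouth [(0.95, [0.534, 0.206, 0.014])]
scene nut_top [(0.85, [0.536, 0.204, 0.01])]
top key [(0.72, [0.528, -0.2, 0.162]), (0.63, [0.627, -0.224, 0.115]), (0.46, [0.441, -0.254, 0.113])]
top key_handle [(0.69, [0.438, -0.25, 0.116]), (0.61, [0.529, -0.198, 0.163]), (0.53, [0.626, -0.225, 0.11])]
top pot [(0.77, [0.522, -0.166, 0.004])]
top stand [(0.57, [0.515, 0.222, 0.012])]
top column_mouth [(0.69, [0.513, 0.219, 0.013])]
top nut_top [(0.95, [0.511, 0.219, 0.015]), (0.31, [0.727, -0.243, 0.135])]
wrist key []
wrist key_handle []
wrist pot []
wrist stand []
wrist column_mouth []
wrist nut_top []
{'time_s': 1.05, 'joint_positions': array([-7.90410845e+01,  3.02216832e+01,  8.20872857e+01,  4.93074231e-04,
        6.76873094e+01, -1.02276956e+01]), 'qvel': array([ 0.01052966, -0.02616528, -0.10189208, -0.03009678,  0.02930859,
        0.0205906 ]), 'tau': array([-9.71003101e-04, -4.40025294e+01, -1.76989836e+01,  6.34694402e-02,
        5.04305447e-02, -1.21953315e-05]), 'position': array([ 0.22590357, -0.58273832,  0.22257026]), 'tcp_rot': array([[ 9.32409461e-01,  3.61403648e-01,  2.01643538e-05],
       [ 3.61403649e-01, -9.32409459e-01, -6.22561764e-05],
       [-3.69817505e-06,  6.53357189e-05, -9.99999998e-01]]), 'force': array([ 0.50739189,  0.55550456, -0.05960792]), 'moment': array([0.03737499, 0.02212758, 0.00101679]), 'opening': 1.0013333304167202} 0.0187
```

View pics/scene0.png

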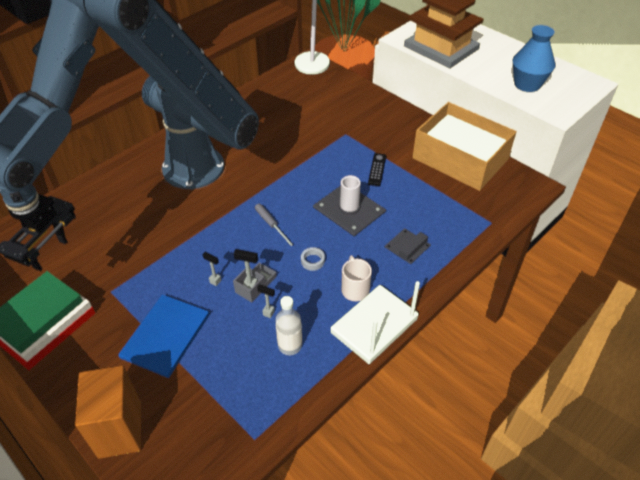

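View pics/top0.png

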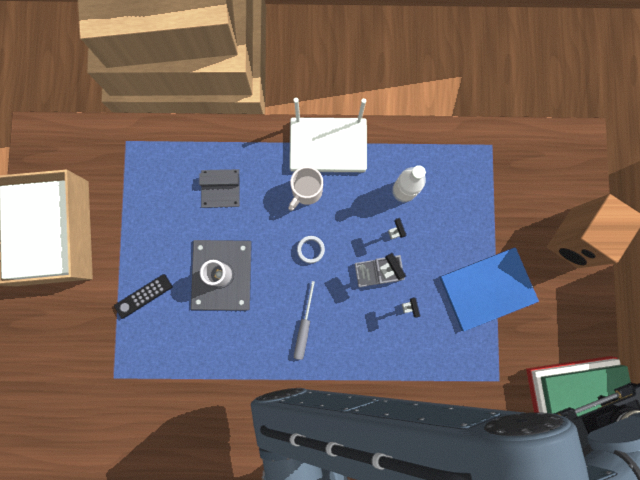

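```bash
python3 - <<'E'
from rig import bot
import cv2,numpy as np
for n in ["scene","top","wrist"]:
    c=bot.get_calibration(n);R=cv2.Rodrigues(np.array(c['rvec']))[0];print(n,c['fx'],c['fy'],c['cx'],c['cy'],(-R.T@np.array(c['tvec']).ravel()).round(4),R.round(3).tolist())
E
python3 - <<'E'
import cv2
im=cv2.imread('pics/top0.png')
print(im.shape)
E
```

```text
scene 618.3661981963245 618.3661981963245 313.46429091375177 238.19052027493484 [ 1.4141 -0.8122  1.4127] [[0.707, 0.707, -0.011], [0.524, -0.535, -0.662], [-0.474, 0.462, -0.749]]
top 518.8382109580457 518.8382109580457 318.26764624704913 245.6252879550129 [ 0.4415 -0.0184  1.3478] [[0.009, -1.0, 0.008], [-0.994, -0.01, -0.112], [0.112, -0.006, -0.994]]
wrist 391.98244304705366 391.98244304705366 312.5661501292547 237.749374445474 [ 0.2989 -0.5532  0.3838] [[0.361, -0.932, -0.0], [-0.893, -0.346, 0.288], [-0.269, -0.104, -0.958]]
(480, 640, 3)
```

```bash
python3 - <<'E'
import cv2
im=cv2.imread('pics/top0.png')
a=cv2.resize(im[210:330,340:440],None,fx=6,fy=5,interpolation=3)
cv2.imwrite('pics/c1.png',cv2.resize(im[210:330,340:440],None,fx=5,fy=5,interpolation=3))
cv2.imwrite('pics/c2.png',cv2.resize(im[230:320,180:260],None,fx=6,fy=6,interpolation=3))
E
```

```text
(no output)
```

View pics/c1.png

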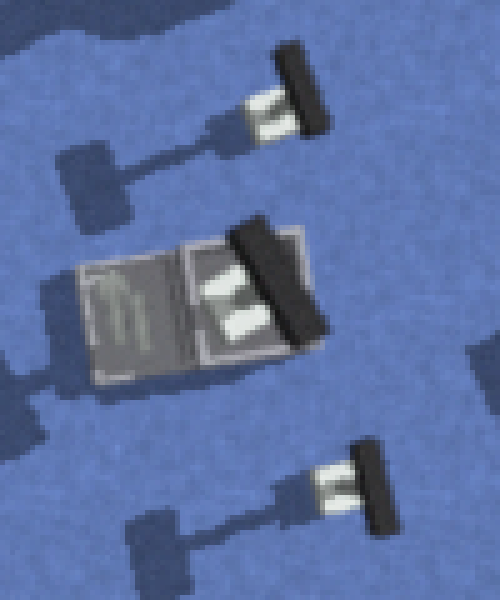

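View pics/c2.png

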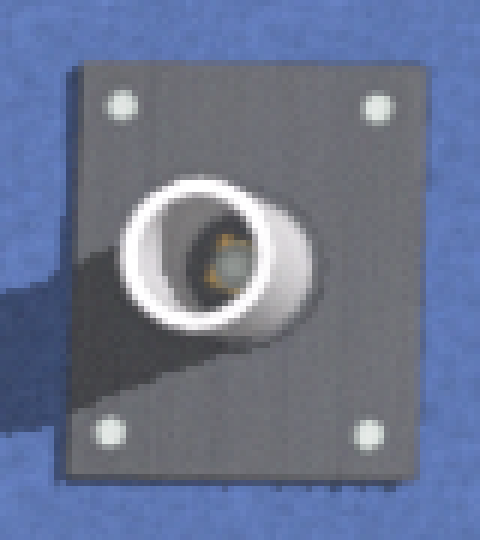

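```bash
cat > h.py <<'E'
from rig import bot
import cv2,numpy as np
def px2w(n,u,v,z,c=None):
    c=c or bot.get_calibration(n);R=cv2.Rodrigues(np.array(c['rvec']))[0];t=np.array(c['tvec']).ravel()
    d=R.T@np.array([(u-c['cx'])/c['fx'],(v-c['cy'])/c['fy'],1]);o=-R.T@t
    return o+d*(z-o[2])/d[2]
def tool(p,s=None):
    s=s or bot.read_state(); return s['tcp_rot'].T@(np.array(p)-s['position'])
E
python3 - <<'E'
from h import *
print('rim',px2w('top',212.8,272.5,.12))
b=[px2w('top',180+a/6,230+c/6,.012) for a,c in[(122,106),(377,108),(110,432),(369,435)]]
print(np.round(b,4),np.mean(b,0))
print('handle',px2w('top',395.8,266.2,.164),px2w('top',340+245/5,210+222/5,.164),px2w('top',340+312/5,210+340/5,.164))
print('pot',[px2w('top',340+a/5,210+c/5,.055) for a,c in[(183,245),(302,228),(200,363)]])
E
```

```text
rim [0.51384257 0.2224001  0.12      ]
[[0.5841 0.2778 0.012 ]
 [0.5843 0.168  0.012 ]
 [0.4445 0.2781 0.012 ]
 [0.4442 0.1679 0.012 ]] [0.51427142 0.22294983 0.012     ]
handle [ 0.52957983 -0.20391325  0.164     ] [ 0.55655658 -0.18851009  0.164     ] [ 0.50273126 -0.21878369  0.164     ]
pot [array([ 0.55528766, -0.17304257,  0.055     ]), array([ 0.5644044, -0.2327455,  0.055    ]), array([ 0.49640398, -0.18129467,  0.055     ])]
```

```bash
python3 - <<'E'
from h import *
print(tool([0.462,-0.243,0.28]))
E
```

```text
[ 0.342921   -0.23144536 -0.05744613]
```

Request:
apply_moves(motion="0.04 -0.03 -0.04 0 0 -1 0.087; 0.09 -0.06 -0.05 0 0 -3 0.087; 0.14 -0.09 -0.057 0 0 -5 0.087; 0.19 -0.13 -0.057 0 0 -7 0.087; 0.24 -0.16 -0.057 0 0 -8.8 0.087; 0.29 -0.19 -0.057 0 0 -8.8 0.087; 0.343 -0.231 -0.057 0 0 -8.8 0.087; 0.343 -0.231 -0.057 0 0 -8.8 0.087")

```text
time_s: 2.05
position: [0.4636, -0.2396, 0.2797]
tcp_rot: [[0.863, 0.505, 0.0], [0.505, -0.863, 0.001], [0.001, -0.001, -1.0]]
force: [-0.1, 0.3, -1.1]
opening: 0.997
```

```bash
python3 - <<'E'
from h import *
s=bot.read_state();print(s['time_s'],s['position'],s['tcp_rot'],s['joint_positions'],s['qvel'])
im=bot.capture('wrist');cv2.imwrite('pics/w1.png',im[:,:,::-1])
print([(x['p'],x['point']) for x in bot.find_in('key_handle','wrist')])
E
```

```text
2.05 [ 0.46359518 -0.23957649  0.27969567] [[ 8.63057569e-01  5.05105527e-01  1.98915670e-04]
 [ 5.05105116e-01 -8.63057259e-01  9.95086604e-04]
 [ 6.74299356e-04 -7.58343703e-04 -9.99999485e-01]] [-3.96407906e+01  1.83719020e+01  9.26595551e+01  5.48176422e-02
  6.89961488e+01  2.00011960e+01] [-0.0452488   0.60734565 -1.13866534 -2.60210351 -0.78540331  2.51657404]
[(0.71, [0.6177, -0.2244, 0.1151]), (0.67, [0.4382, -0.2501, 0.1184]), (0.66, [0.5294, -0.2029, 0.1659])]
```

View pics/w1.png

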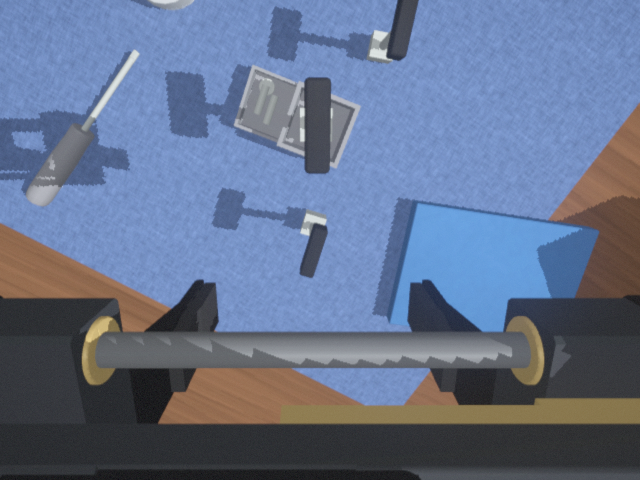

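```bash
python3 - <<'E'
from h import *
print(px2w('wrist',317.5,79,.164),px2w('wrist',317.5,163,.164), px2w('wrist',317.5,121,.164))
im=cv2.imread('pics/w1.png')
cv2.imwrite('pics/w1c.png',cv2.resize(im[60:190,230:370],None,fx=5,fy=4.5,interpolation=3)[:600])
print(tool([0.446,0.183,0.28]))
E
```

```text
[ 0.55397947 -0.19205054  0.164     ] [ 0.50689931 -0.2196016   0.164     ] [ 0.53113719 -0.20541772  0.164     ]
[ 0.19934015 -0.37654607 -0.00060991]
```

View pics/w1c.png

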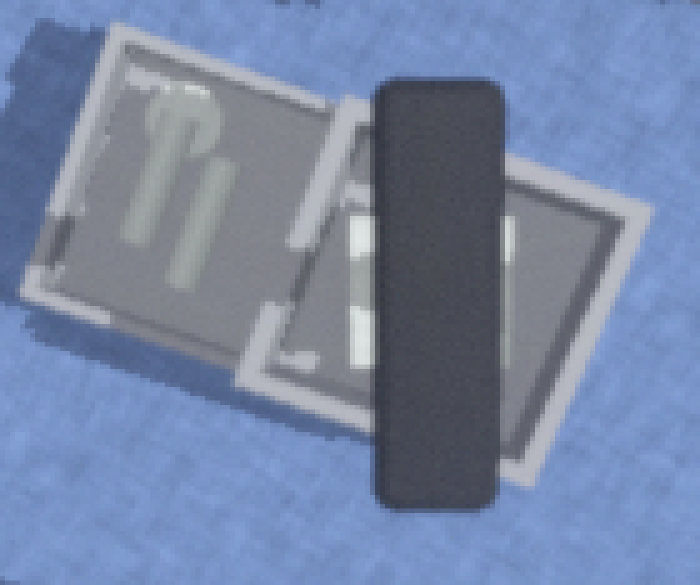

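Request:
apply_moves(motion="0.028 -0.053 0 0 0 0 0.087; 0.056 -0.106 0 0 0 0 0.087; 0.084 -0.159 0 0 0 0 0.087; 0.112 -0.212 0 0 0 0 0.087; 0.14 -0.265 0.01 0 0 0 0.087; 0.17 -0.32 0.03 0 0 0 0.087; 0.199 -0.377 0.06 0 0 0 0.087; 0.199 -0.377 0.1 0 0 0 0.087")

```text
time_s: 3.15
position: [0.4483, 0.1843, 0.18]
tcp_rot: [[0.865, 0.502, 0.006], [0.502, -0.865, 0.001], [0.006, 0.002, -1.0]]
force: [1.0, -0.1, -0.6]
opening: 0.999
```

```bash
python3 - <<'E'
from h import *
s=bot.read_state();print(s['time_s'],s['position'],s['tcp_rot'],s['joint_positions'],s['qvel'])
im=bot.capture('wrist')
c=bot.get_calibration('wrist');print(c)
cv2.imwrite('pics/w2.png',im[:,:,::-1])
E
```

```text
3.15 [0.44832122 0.18432362 0.17999111] [[ 0.86507854  0.5016015   0.00592074]
 [ 0.50160477 -0.8650963   0.00102686]
 [ 0.00563708  0.00208155 -0.99998195]] [9.10906874e+00 2.30257183e+01 1.04696316e+02 5.57264053e-03
 5.19336940e+01 6.89992269e+01] [  7.08940846  34.52589857  21.14809643  -1.57167145 -53.42315906
   8.84230981]
{'fx': 391.98244304705366, 'fy': 391.98244304705366, 'cx': 312.5661501292547, 'cy': 237.749374445474, 'rvec': array([-2.49107174,  1.43614176,  0.22110609]), 'tvec': array([-0.0617296 ,  0.43200165,  0.4842162 ])}
```

View pics/w2.png

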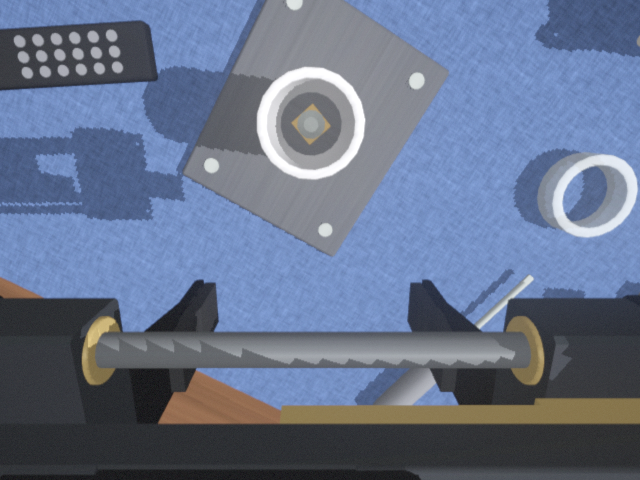

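```bash
python3 - <<'E'
from h import *
im=bot.capture('wrist')
s=bot.read_state();print(s['time_s'],s['position'],s['tcp_rot'],np.abs(s['qvel']).max())
cv2.imwrite('pics/w3.png',im[:,:,::-1])
cv2.imwrite('pics/w3c.png',cv2.resize(im[95:155,280:345,::-1],None,fx=9,fy=9,interpolation=0))
E
```

```text
3.25 [0.44337542 0.18190529 0.17610369] [[ 0.86580126  0.50030239 -0.00925712]
 [ 0.50030778 -0.86584557 -0.00189004]
 [-0.00896082 -0.00299501 -0.99995537]] 3.634139823696688
```

View pics/w3c.png

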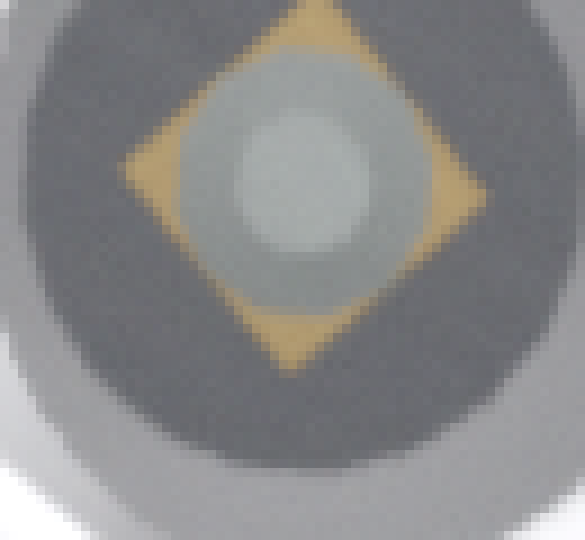

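```bash
python3 - <<'E'
from h import *
for i in range(2):
    c=bot.get_calibration('wrist')
    s=bot.read_state();print(s['time_s'],s['position'],np.abs(s['qvel']).max())
    im=bot.capture('wrist')
cv2.imwrite('pics/w4.png',im[:,:,::-1])
hsv=cv2.cvtColor(im,cv2.COLOR_RGB2HSV).astype(int)
roi=np.zeros(im.shape[:2],bool);roi[85:165,270:355]=1
# brass: yellowish
m=roi&(im[:,:,0].astype(int)-im[:,:,2]>35)
print(m.sum())
ys,xs=np.nonzero(m)
hull=cv2.convexHull(np.stack([xs,ys],1).astype(np.float32))
P=np.array([px2w('wrist',u,v,.030,c)[:2] for u,v in hull[:,0]],np.float32)
r=cv2.minAreaRect(P*1000);print(r)
A=cv2.approxPolyDP(hull,4,True)[:,0];print(A)
W=np.array([px2w('wrist',u,v,.030,c)[:2] for u,v in A]);print(W,W.mean(0))
for i in range(len(W)):
    d=W[(i+1)%len(W)]-W[i];print(np.hypot(*d),np.degrees(np.arctan2(d[1],d[0]))%90)
# rim circle
g=im.min(2)>205; g[:, :240]=0; g[:,380:]=0; g[:55]=0; g[195:]=0
ys,xs=np.nonzero(g)
h2=cv2.convexHull(np.stack([xs,ys],1).astype(np.float32))
P=np.array([px2w('wrist',u,v,.12,c)[:2] for u,v in h2[:,0]],np.float32)
print(cv2.fitEllipse(P*1000),s['tcp_rot'])
E
```

```text
3.25 [0.44337542 0.18190529 0.17610369] 3.634139823696688
3.3 [0.44513645 0.181428   0.17808601] 2.888388153561533
198
((513.2938842773438, 224.7352752685547), (21.551652908325195, 21.7359561920166), 70.89837646484375)
[[329. 118.]
 [308. 136.]
 [291. 114.]
 [311.  95.]]
[[0.51933574 0.21161616]
 [0.50002394 0.21880366]
 [0.50754966 0.23782423]
 [0.52670222 0.23149551]] [0.51340289 0.22493489]
0.020605961834875824 69.58565896939808
0.020455285632809062 68.41316411708861
0.02017109544400523 71.71452170326288
0.02120032229547827 69.66733859168681
((513.450927734375, 224.6837615966797), (58.372493743896484, 58.478172302246094), 179.30514526367188) [[ 0.86641903  0.49929045 -0.00520722]
 [ 0.49929053 -0.86643353 -0.00137685]
 [-0.00519916 -0.00140699 -0.99998549]]
```

```bash
python3 - <<'E'
from h import *
print(tool([0.5295,-0.205,0.25]),bot.read_state()['position'])
E
```

```text
[-0.12087324  0.37615072 -0.07028355] [0.44670437 0.18129008 0.17954195]
```

Request:
apply_moves(motion="0 0 -0.06 0 0 0 0.087; -0.018 0.055 -0.07 0 0 0 0.087; -0.036 0.11 -0.07 0 0 0 0.087; -0.054 0.168 -0.07 0 0 0 0.087; -0.072 0.225 -0.07 0 0 0 0.087; -0.09 0.28 -0.07 0 0 0 0.087; -0.108 0.335 -0.07 0 0 0 0.087; -0.121 0.376 -0.07 0 0 0 0.087")

```text
time_s: 4.35
position: [0.5296, -0.2091, 0.2524]
tcp_rot: [[0.869, 0.495, 0.004], [0.495, -0.869, -0.003], [0.002, 0.005, -1.0]]
force: [0.2, 0.3, 0.8]
opening: 1.002
```

```bash
python3 - <<'E'
from h import *
for i in range(3): im=bot.capture('wrist')
s=bot.read_state()
print(s['time_s'],tool([0.5295,-0.205,0.1315]),s['position'],np.degrees(np.arctan2(s['tcp_rot'][1,0],s['tcp_rot'][0,0])))
im=bot.capture('top');cv2.imwrite('pics/w5.png',cv2.resize(im[210:330,340:440,::-1],None,fx=5,fy=5,interpolation=3))
E
```

```text
4.5 [ 0.00136523 -0.00336754  0.12025474] [ 0.52953796 -0.20827382  0.25176507] 29.621749956343905
```

View pics/w5.png

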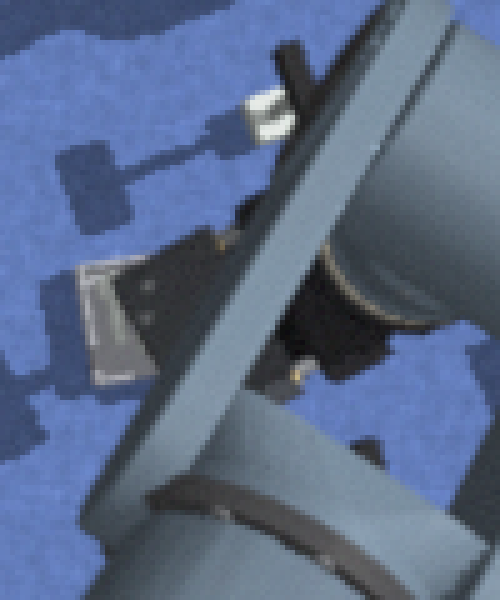

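Request:
apply_moves(motion="0.001 -0.003 0.03 0 0 -0.5 0.087; 0.001 -0.003 0.06 0 0 -0.5 0.087; 0.001 -0.003 0.09 0 0 -0.5 0.087; 0.001 -0.003 0.11 0 0 -0.5 0.087; 0.001 -0.003 0.12 0 0 -0.5 0.087; 0.001 -0.003 0.12 0 0 -0.5 0.087; 0.001 -0.003 0.12 0 0 -0.5 0.087; 0.001 -0.003 0.12 0 0 -0.5 0.04")

```text
time_s: 5.55
position: [0.5292, -0.2007, 0.1306]
tcp_rot: [[0.862, 0.507, 0.002], [0.507, -0.862, -0.001], [0.001, 0.002, -1.0]]
force: [0.0, -0.2, -0.4]
opening: 0.945
```

```bash
python3 - <<'E'
from h import *
s=bot.read_state()
print(s['time_s'],s['position'],s['opening'],s['force'],s['moment'])
im=bot.capture('wrist');cv2.imwrite('pics/w6.png',im[:,:,::-1])
E
```

```text
5.55 [ 0.52922144 -0.20071704  0.13056274] 0.9445824475672532 [ 0.03688851 -0.16293203 -0.42495947] [ 0.03165137 -0.04572314 -0.03904068]
```

View pics/w6.png

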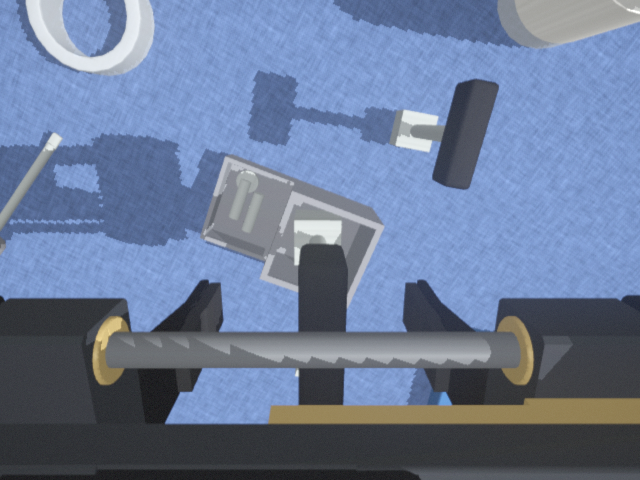

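Request:
apply_moves(motion="0 0.0045 0 0 0 0 0.06; 0 0.0045 0 0 0 0 0.04; 0 0.0045 0 0 0 0 0.0; 0 0.0045 0 0 0 0 0.0; 0 0.0045 0 0 0 0 0.0; 0 0.0045 0 0 0 0 0.0; 0 0.0045 0 0 0 0 0; 0 0.0045 0 0 0 0 0")

```text
time_s: 6.6
position: [0.5308, -0.2042, 0.1295]
tcp_rot: [[0.862, 0.507, -0.0], [0.507, -0.862, 0.0], [-0.0, -0.0, -1.0]]
force: [-0.3, -0.6, -0.7]
opening: 0.208
```

```bash
python3 - <<'E'
from h import *
s=bot.read_state()
print(s['time_s'],s['position'],s['opening'],s['force'],s['moment'])
im=bot.capture('wrist');cv2.imwrite('pics/w7.png',im[:,:,::-1])
E
```

```text
6.6 [ 0.53083353 -0.20417024  0.12948779] 0.20815316533577305 [-0.3176192  -0.63825656 -0.7210204 ] [ 0.08477274 -0.00801354 -0.01874767]
```

View pics/w7.png

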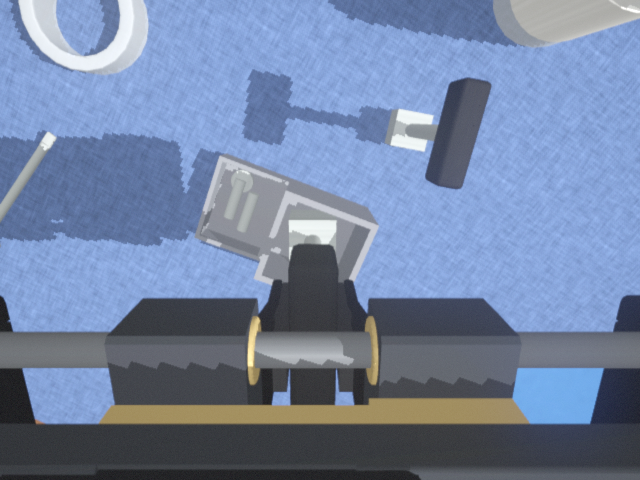

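Request:
apply_moves(motion="0 0 -0.01 0 0 0 0; 0 0 -0.03 0 0 0 0; 0 0 -0.055 0 0 0 0; 0 0 -0.085 0 0 0 0; 0 0 -0.115 0 0 0 0; 0 0 -0.14 0 0 0 0; 0 0 -0.155 0 0 0 0; 0 0 -0.155 0 0 0 0")

```text
time_s: 7.65
position: [0.5314, -0.2045, 0.2856]
tcp_rot: [[0.862, 0.507, 0.002], [0.507, -0.862, -0.001], [0.001, 0.002, -1.0]]
force: [0.2, 0.0, -3.1]
opening: 0.205
```

```bash
python3 - <<'E'
from h import *
s=bot.read_state()
print(s['time_s'],s['position'],s['opening'],s['force'],s['moment'],tool([0.5138,0.2237,0.285]))
E
```

```text
7.65 [ 0.53137684 -0.20453446  0.28557318] 0.20543568340429888 [ 0.23472735  0.01230745 -3.0523247 ] [0.00188312 0.02242536 0.02791154] [ 2.02127520e-01 -3.77939804e-01 -4.39446605e-06]
```

Request:
apply_moves(motion="0.016 -0.03 0 0 0 -3 0; 0.042 -0.08 0 0 0 -8 0; 0.072 -0.135 0 0 0 -14 0; 0.104 -0.195 0 0 0 -20 0; 0.135 -0.253 0 0 0 -26 0; 0.163 -0.305 0 0 0 -32 0; 0.187 -0.35 0 0 0 -37 0; 0.2 -0.375 0 0 0 -40 0")

```text
time_s: 8.65
position: [0.5115, 0.2231, 0.2829]
tcp_rot: [[0.329, 0.944, -0.003], [0.944, -0.329, -0.0], [-0.001, -0.003, -1.0]]
force: [0.5, -0.8, -2.6]
opening: 0.202
```

```bash
python3 - <<'E'
from h import *
for i in range(6): im=bot.capture('wrist')
s=bot.read_state()
print(s['time_s'],s['position'],np.degrees(np.arctan2(s['tcp_rot'][1,0],s['tcp_rot'][0,0])),s['opening'],s['force'],s['joint_positions'],tool([0.5138,0.2237,0.285]))
cv2.imwrite('pics/w8.png',im[:,:,::-1])
im=bot.capture('scene');cv2.imwrite('pics/s8.png',cv2.resize(im[120:260,290:430,::-1],None,fx=4,fy=4,interpolation=3))
im=bot.capture('top');cv2.imwrite('pics/t8.png',cv2.resize(im[210:330,150:290,::-1],None,fx=4,fy=4,interpolation=3))
E
```

```text
8.95 [0.51271074 0.21929152 0.28371368] 70.41824681100137 0.20294792802037925 [ 0.01783324  0.6903278  -2.39976822] [ 1.16935679e+01  2.11775028e+01  8.74632376e+01 -3.45434585e-02
  7.14693010e+01  3.12863881e+01] [ 0.00451667 -0.00045298 -0.00129242]
```

View pics/w8.png

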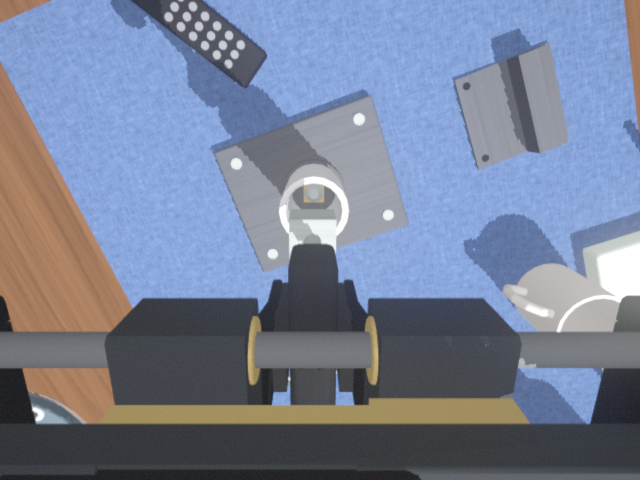

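View pics/s8.png

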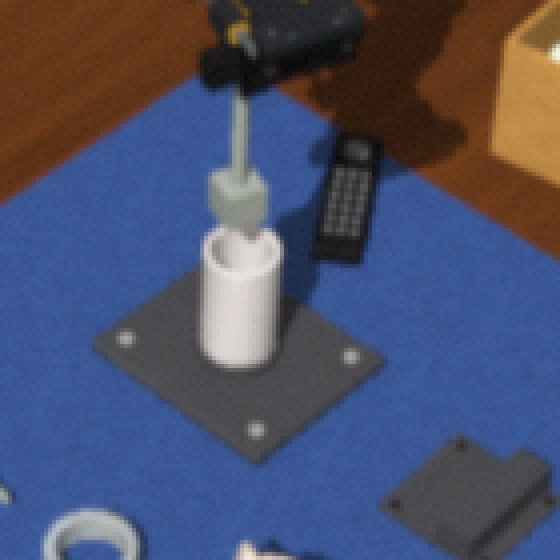

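View pics/t8.png

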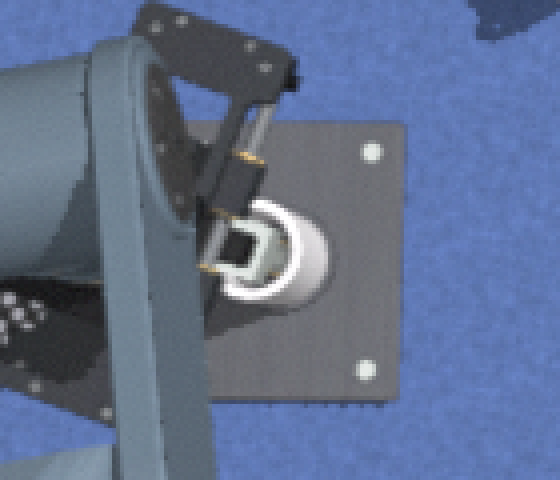

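```bash
python3 - <<'E'
import cv2
im=cv2.imread('pics/w8.png')
cv2.imwrite('pics/w8c.png',cv2.resize(im[155:265,265:365],None,fx=6,fy=5.4,interpolation=0))
E
```

```text
(no output)
```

View pics/w8c.png

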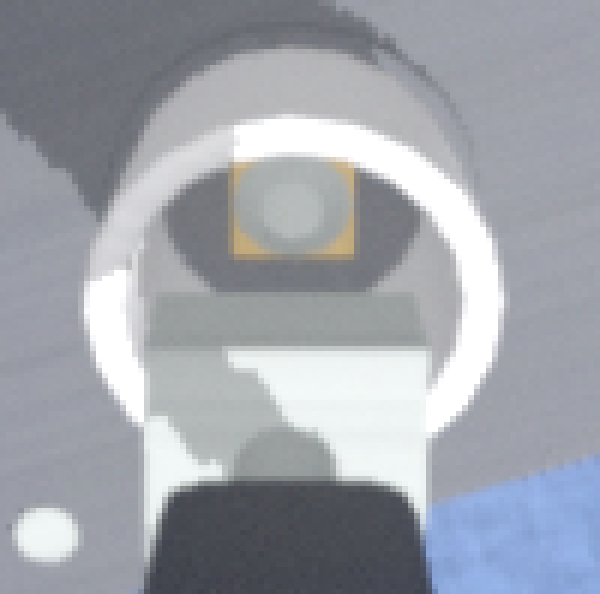

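```bash
python3 - <<'E'
from h import *
s=bot.read_state();c=bot.get_calibration('wrist');print(s['time_s'],s['position'])
def proj(P): return cv2.projectPoints(np.array(P,float),np.array(c['rvec']),np.array(c['tvec']),np.array([[c['fx'],0,c['cx']],[0,c['fy'],c['cy']],[0,0,1]]),None)[0][:,0]
R=s['tcp_rot'];T=s['position']
for h in [0,.024,.028,.031,.033,.037]:
    P=[T+R@np.array([ox+.016,e,.1255-h]) for ox in (0,) for e in(-.016,.016)]
    print(h,proj(P))
# handle end top/bottom
print('handle',proj([T+R@np.array([.032,e,-.0187-dz]) for dz in(-.014,.014) for e in(-.009,.009)]))
# rim & nut
for n,C in(('w',(0.5134,0.2247)),('t',(0.5142,0.2227))):
    print(n,'rim c',proj([[*C,.12],[*C,.038],[*C,.03]]))
E
```

```text
9.05 [0.51307567 0.21909794 0.28418656]
0 [[292.79392006 208.90596863]
 [335.61575142 208.91027854]]
0.024 [[291.09376001 216.48794048]
 [337.56149858 216.49303276]]
0.028 [[290.78184911 217.87892698]
 [337.91846664 217.88416987]]
0.031 [[290.54195895 218.94873244]
 [338.19301058 218.95409265]]
0.033 [[290.37910195 219.67500356]
 [338.37939357 219.68044416]]
0.037 [[290.04612007 221.15995746]
 [338.76047783 221.16556429]]
handle [[293.7891277  239.24726196]
 [336.90867838 239.25314442]
 [290.07072333 262.64556461]
 [341.64083168 262.65402269]]
w rim c [[312.29351135 211.09448819]
 [312.43147919 193.62788778]
 [312.4421724  192.27413682]]
t rim c [[313.96932478 212.94991985]
 [313.78777652 195.14943631]
 [313.77370156 193.76941225]]
```

Request:
apply_moves(motion="0.001 0.0003 0.005 0 0 0 0; 0.002 0.0006 0.012 0 0 0 0; 0.003 0.0008 0.018 0 0 0 0; 0.0041 0.0008 0.024 0 0 0 0; 0.0041 0.0008 0.03 0 0 0 0; 0.0041 0.0008 0.032 0 0 0 0; 0.0041 0.0008 0.032 0 0 0 0; 0.0041 0.0008 0.032 0 0 0 0")

```text
time_s: 10.05
position: [0.5153, 0.224, 0.2528]
tcp_rot: [[0.334, 0.943, 0.001], [0.943, -0.334, 0.0], [0.0, 0.001, -1.0]]
force: [0.1, -0.1, -1.8]
opening: 0.205
```

```bash
cat > m.py <<'E'
from h import *
import sys
for i in range(3): im=bot.capture('wrist')
s=bot.read_state();c=bot.get_calibration('wrist')
print(s['time_s'],s['position'],np.degrees(np.arctan2(s['tcp_rot'][1,0],s['tcp_rot'][0,0])),s['opening'],s['force'],s['moment'])
def proj(P): return cv2.projectPoints(np.array(P,float),np.array(c['rvec']),np.array(c['tvec']),np.array([[c['fx'],0,c['cx']],[0,c['fy'],c['cy']],[0,0,1]]),None)[0][:,0]
R=s['tcp_rot'];T=s['position']
for h in (0,.031): print(h,proj([T+R@np.array([.016,e,.1255-h]) for e in(-.016,.016)]).round(2).tolist())
C=(0.5142,0.2227)
print(proj([[*C,.12],[*C,.03]]).round(2).tolist())
n=sys.argv[1];cv2.imwrite(f'pics/{n}.png',im[:,:,::-1])
cv2.imwrite(f'pics/{n}c.png',cv2.resize(im[155:265,265:365,::-1],None,fx=6,fy=5.4,interpolation=0))
im=bot.capture('scene');cv2.imwrite(f'pics/{n}s.png',cv2.resize(im[130:220,310:390,::-1],None,fx=6,fy=6,interpolation=0))
E
python3 m.py a1
```

```text
10.2 [0.51530833 0.22395578 0.25283003] 70.48977819111747 0.20463799888804393 [ 0.01598188  0.16222791 -2.24913335] [-0.00506246 -0.13464514  0.01267519]
0 [[292.83, 208.92], [335.66, 208.93]]
0.031 [[290.58, 218.97], [338.24, 218.97]]
[[313.29, 229.0], [313.13, 204.98]]
```

View pics/a1c.png

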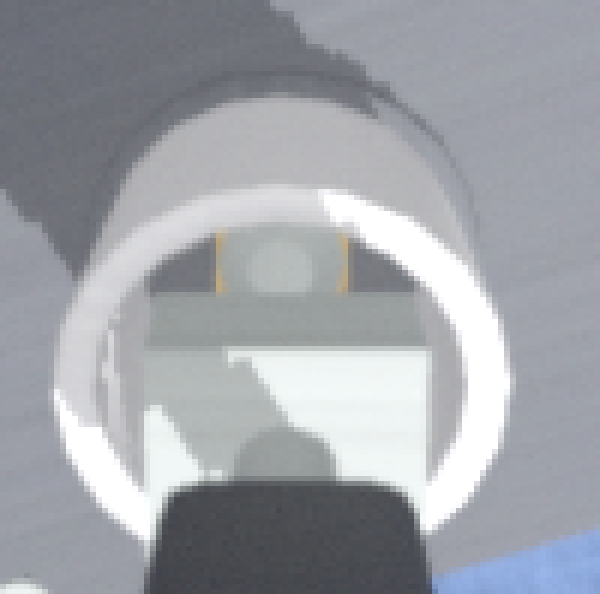

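View pics/a1s.png

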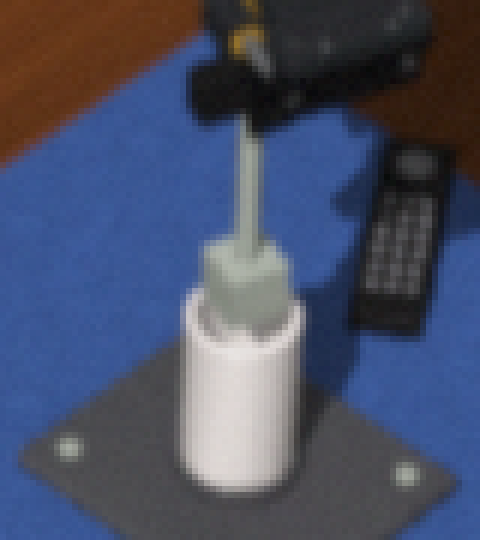

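```bash
python3 - <<'E'
from h import *
s=bot.read_state();c=bot.get_calibration('wrist');R=s['tcp_rot'];T=s['position'];print(T)
def w(u,v,z): return R.T@(px2w('wrist',u,v,z,c)-T)
print('sock',w(313.2,209.3,T[2]-.1255))
print('outer',w(312.1,155+185/5.4,.12)-[.03,0,0])
print('inner',w(312.1,155+225/5.4,.12)-[.024,0,0])
print('widest', [w(265+x/6,155+378/5.4,.12) for x in(53,512)])
E
```

```text
[0.51523188 0.22393976 0.25272877]
sock [ 0.01572732 -0.00072242  0.12550247]
outer [-0.0004211  -0.00155089  0.13273334]
inner [-8.36242374e-05 -1.55289881e-03  1.32732383e-01]
widest [array([ 0.00166919, -0.03124257,  0.13272007]), array([0.00166986, 0.02809463, 0.13273714])]
```

Request:
apply_moves(motion="0 -0.0009 0 0 0 0 0; 0 -0.0009 0.002 0 0 0 0; 0 -0.0009 0.004 0 0 0 0; 0 -0.0009 0.006 0 0 0 0; 0 -0.0009 0.008 0 0 0 0; 0 -0.0009 0.01 0 0 0 0; 0 -0.0009 0.012 0 0 0 0; 0 -0.0009 0.012 0 0 0 0")

```text
time_s: 11.25
position: [0.5141, 0.2242, 0.2403]
tcp_rot: [[0.334, 0.943, -0.001], [0.943, -0.334, -0.0], [-0.0, -0.0, -1.0]]
force: [0.4, -0.7, -2.8]
opening: 0.201
```

```bash
python3 m.py a2
```

```text
11.4 [0.51435775 0.22424604 0.2406263 ] 70.48819801565382 0.20497501136936552 [ 0.29695434 -0.90289837 -1.8144893 ] [ 0.0072324  -0.04560754  0.01022339]
0 [[292.79, 208.93], [335.61, 208.93]]
0.031 [[290.53, 218.97], [338.18, 218.98]]
[[314.66, 233.27], [314.21, 207.52]]
```

View pics/a2c.png

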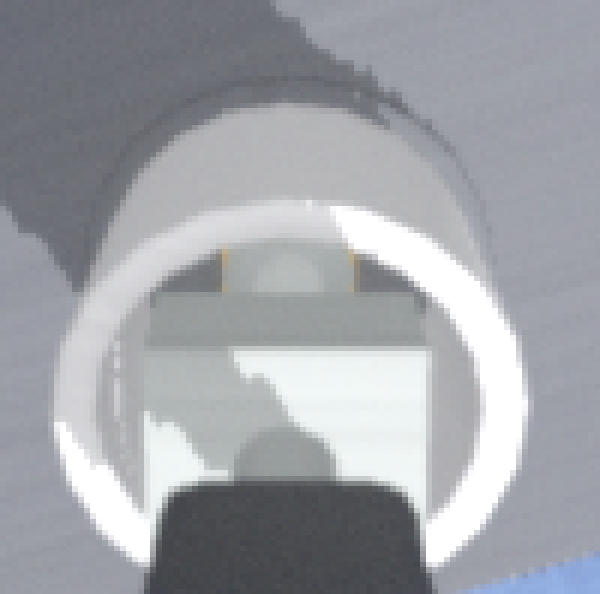

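View pics/a2s.png

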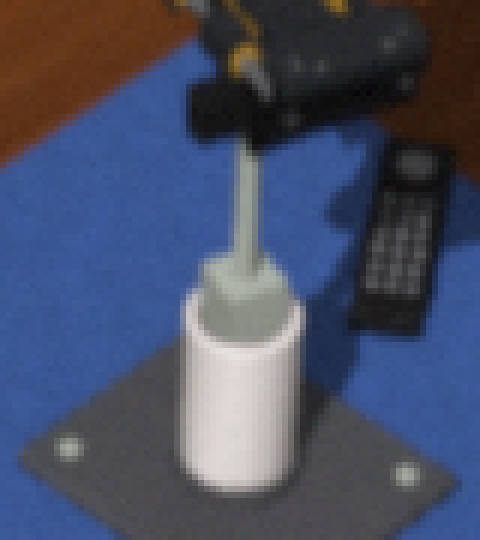

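Request:
apply_moves(motion="0 0 0.003 0 0 0 0; 0 0 0.007 0 0 0 0; 0 0 0.012 0 0 0 0; 0 0 0.017 0 0 0 0; 0 0 0.022 0 0 0 0; 0 0 0.027 0 0 0 0; 0 0 0.031 0 0 0 0; 0 0 0.034 0 0 0 0")

```text
time_s: 12.45
position: [0.5143, 0.2242, 0.2063]
tcp_rot: [[0.334, 0.943, -0.0], [0.943, -0.334, -0.0], [-0.0, -0.0, -1.0]]
force: [1.2, -0.5, -2.9]
opening: 0.205
```

Request:
apply_moves(motion="0 0 0.003 0 0 0 0; 0 0 0.007 0 0 0 0; 0 0 0.012 0 0 0 0; 0 0 0.017 0 0 0 0; 0 0 0.022 0 0 0 0; 0 0 0.027 0 0 0 0; 0 0 0.032 0 0 0 0; 0 0 0.034 0 0 0 0")

```text
time_s: 13.45
position: [0.5141, 0.2242, 0.1721]
tcp_rot: [[0.334, 0.943, -0.001], [0.943, -0.334, -0.0], [-0.0, -0.001, -1.0]]
force: [0.0, -1.0, -2.1]
opening: 0.207
```

```bash
python3 m.py a3
```

```text
13.6 [0.5143186  0.2242465  0.17249511] 70.4884202010691 0.2056018520235164 [-0.5468986  -0.29401231 -2.85797001] [ 0.0182168  -0.03186308  0.0071922 ]
0 [[292.8, 208.9], [335.62, 208.91]]
0.031 [[290.55, 218.94], [338.2, 218.95]]
[[315.32, 265.64], [314.63, 225.65]]
```

View pics/a3.png

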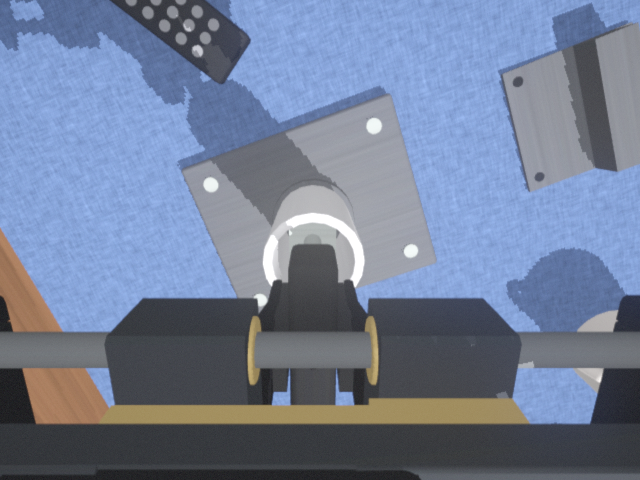

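Request:
apply_moves(motion="0 0 0.002 0 0 0 0; 0 0 0.004 0 0 0 0; 0 0 0.006 0 0 0 0; 0 0 0.008 0 0 0 0; 0 0 0.01 0 0 0 0; 0 0 0.012 0 0 0 0; 0 0 0.014 0 0 0 0; 0 0 0.014 0 0 0 0")

```text
time_s: 14.65
position: [0.5142, 0.2242, 0.1584]
tcp_rot: [[0.334, 0.943, -0.0], [0.943, -0.334, -0.0], [-0.0, -0.0, -1.0]]
force: [0.5, 0.6, -2.8]
opening: 0.203
```

Request:
apply_moves(motion="0 0 0.001 0 0 0 0; 0 0 0.002 0 0 0 0; 0 0 0.003 0 0 0 0; 0 0 0.0035 0 0 0 0; 0 0 0.004 0 0 0 0; 0 0 0.0045 0 0 0 0; 0 0 0.005 0 0 0 0; 0 0 0.005 0 0 0 0")

```text
time_s: 15.65
position: [0.5143, 0.2242, 0.1535]
tcp_rot: [[0.334, 0.943, -0.0], [0.943, -0.334, -0.0], [-0.0, -0.0, -1.0]]
force: [0.4, -0.2, -2.1]
opening: 0.206
```

Request:
apply_moves(motion="0 0 0.0007 0 0 0 0; 0 0 0.0014 0 0 0 0; 0 0 0.002 0 0 0 0; 0 0 0.0025 0 0 0 0; 0 0 0.003 0 0 0 0; 0 0 0.003 0 0 0 0; 0 0 0.003 0 0 0 0; 0 0 0.003 0 0 0 0")

```text
time_s: 16.65
position: [0.5144, 0.2243, 0.1506]
tcp_rot: [[0.334, 0.943, 0.0], [0.943, -0.334, 0.0], [0.0, 0.0, -1.0]]
force: [0.0, -0.4, -1.6]
opening: 0.203
```

Request:
apply_moves(motion="0 0 0.0005 0 0 0 0; 0 0 0.001 0 0 0 0; 0 0 0.0015 0 0 0 0; 0 0 0.002 0 0 0 0; 0 0 0.002 0 0 0 0; 0 0 0.002 0 0 0 0; 0 0 0.002 0 0 0 0; 0 0 0.002 0 0 0 0")

```text
time_s: 17.65
position: [0.5143, 0.2242, 0.1486]
tcp_rot: [[0.334, 0.943, 0.0], [0.943, -0.334, 0.0], [0.0, 0.0, -1.0]]
force: [-1.1, 0.2, -2.3]
opening: 0.203
```

```bash
python3 m.py a4
```

```text
17.8 [0.51432087 0.2242472  0.14856963] 70.48660588628755 0.20208125689463402 [-0.02290453  0.77775744 -1.6246052 ] [-0.02988652 -0.02423645 -0.00044781]
0 [[292.82, 208.88], [335.64, 208.89]]
0.031 [[290.57, 218.93], [338.22, 218.93]]
[[315.62, 281.92], [314.77, 233.97]]
```

View pics/a4s.png

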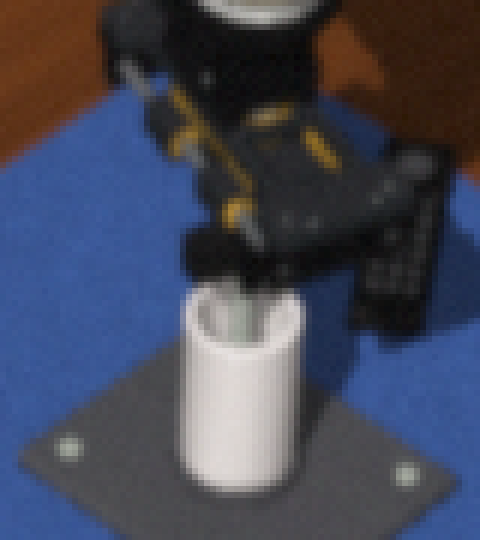

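Request:
apply_moves(motion="0 0 0.0003 0 0 0 0; 0 0 0.0006 0 0 0 0; 0 0 0.001 0 0 0 0; 0 0 0.001 0 0 0 0; 0 0 0.001 0 0 0 0; 0 0 0.001 0 0 0 0; 0 0 0.001 0 0 0 0; 0 0 0.001 0 0 0 0")

```text
time_s: 18.85
position: [0.5143, 0.2242, 0.1476]
tcp_rot: [[0.334, 0.943, 0.0], [0.943, -0.334, 0.0], [0.0, 0.0, -1.0]]
force: [0.5, -0.2, -1.8]
opening: 0.203
```

Request:
apply_moves(motion="0 0 0.0003 0 0 0 0; 0 0 0.0006 0 0 0 0; 0 0 0.0008 0 0 0 0; 0 0 0.0008 0 0 0 0; 0 0 0.0008 0 0 0 0; 0 0 0.0008 0 0 0 0; 0 0 0.0008 0 0 0 0; 0 0 0.0008 0 0 0 0")

```text
time_s: 19.85
position: [0.5146, 0.2244, 0.1475]
tcp_rot: [[0.334, 0.943, 0.001], [0.943, -0.334, 0.0], [0.001, 0.001, -1.0]]
force: [-0.8, 1.6, 4.8]
opening: 0.202
```

```bash
python3 -c "
from h import *
for i in range(3):
    bot.capture('top');s=bot.read_state();print(s['position'],s['force'],s['moment'])"
```

```text
[0.51461341 0.22442513 0.14751531] [-1.73955904  0.97309674  4.63025786] [0.04338446 0.23058633 0.05313933]
[0.51458803 0.22441    0.14751063] [-0.81220501  0.75091201  4.83029781] [0.01945624 0.18245974 0.03152699]
[0.51464304 0.22444294 0.1475157 ] [-1.34567617  0.64219804  5.45298529] [ 0.02491716  0.21948799 -0.03413001]
```

Request:
apply_moves(motion="0 0 -0.0003 0 0 2 0; 0 0 -0.0003 0 0 5 0; 0 0 -0.0003 0 0 8 0; 0 0 -0.0003 0 0 11 0; 0 0 -0.0003 0 0 14 0; 0 0 -0.0003 0 0 17 0; 0 0 -0.0003 0 0 20 0; 0 0 -0.0003 0 0 20 0")

```text
time_s: 21.0
position: [0.515, 0.2243, 0.1475]
tcp_rot: [[0.636, 0.772, 0.002], [0.772, -0.636, 0.0], [0.001, 0.001, -1.0]]
force: [-0.9, 1.0, 5.2]
opening: 0.205
```

```bash
cat > st.py <<'E'
from h import *
M=[]
for i in range(4):
    bot.capture('top');s=bot.read_state();M.append(np.r_[s['force'],s['moment']])
print(s['time_s'],s['position'],np.degrees(np.arctan2(s['tcp_rot'][1,0],s['tcp_rot'][0,0])),s['opening'],np.mean(M,0).round(3),[m[5].round(3) for m in M],s['joint_positions'][5],s['tau'][5])
E
python3 st.py
```

```text
21.2 [0.51492736 0.22432523 0.14750493] 50.50135988409701 0.2041409777671954 [-0.098  0.746  5.229 -0.024  0.019  0.051] [np.float64(0.054), np.float64(0.02), np.float64(0.064), np.float64(0.067)] 51.64151995342192 0.018888082704506814
```

Request:
apply_moves(motion="0 0 0 0 0 2 0; 0 0 0 0 0 4 0; 0 0 0 0 0 6 0; 0 0 0 0 0 8 0; 0 0 0 0 0 10 0; 0 0 0 0 0 12 0; 0 0 0 0 0 14 0; 0 0 0 0 0 14 0")

```text
time_s: 22.2
position: [0.515, 0.2242, 0.1475]
tcp_rot: [[0.804, 0.595, 0.002], [0.595, -0.804, 0.0], [0.001, 0.001, -1.0]]
force: [-0.9, 1.0, 4.8]
opening: 0.206
```

```bash
python3 st.py
```

```text
22.4 [0.51499836 0.2242239  0.14751097] 36.519361586108076 0.20383847590090695 [ 0.115  0.144  5.515 -0.048  0.043  0.06 ] [np.float64(0.085), np.float64(0.039), np.float64(0.076), np.float64(0.04)] 65.63226492488113 0.06390444003045559
```

Request:
apply_moves(motion="0 0 0 0 0 0.5 0; 0 0 0 0 0 1 0; 0 0 0 0 0 2 0; 0 0 0 0 0 3 0; 0 0 0 0 0 4 0; 0 0 0 0 0 4 0; 0 0 0 0 0 4 0; 0 0 0 0 0 4 0")

```text
time_s: 23.4
position: [0.515, 0.2242, 0.1475]
tcp_rot: [[0.843, 0.538, 0.002], [0.538, -0.843, -0.0], [0.001, 0.001, -1.0]]
force: [0.1, -0.2, 5.5]
opening: 0.206
```

```bash
python3 st.py
```

```text
23.6 [0.51504944 0.22417458 0.14751201] 32.53055122000068 0.2057317998459863 [ 0.475 -0.036  5.57  -0.095  0.02   0.111] [np.float64(0.121), np.float64(0.137), np.float64(0.093), np.float64(0.092)] 69.62555277438571 0.09690501959994435
```

Request:
apply_moves(motion="0 0 0 0 0 0.5 0; 0 0 0 0 0 1 0; 0 0 0 0 0 1.5 0; 0 0 0 0 0 2 0; 0 0 0 0 0 2 0; 0 0 0 0 0 2 0; 0 0 0 0 0 2 0; 0 0 0 0 0 2 0")

```text
time_s: 24.6
position: [0.515, 0.2242, 0.1475]
tcp_rot: [[0.861, 0.508, 0.002], [0.508, -0.861, -0.0], [0.001, 0.001, -1.0]]
force: [-0.2, -0.2, 5.4]
opening: 0.201
```

```bash
python3 st.py
```

```text
24.8 [0.51503495 0.22418747 0.14750428] 30.536416665881124 0.20796463059587908 [ 0.147 -0.446  4.803 -0.083  0.006  0.106] [np.float64(0.084), np.float64(0.192), np.float64(0.042), np.float64(0.103)] 71.62363737749892 0.11336438823491335
```

Request:
apply_moves(motion="0 0 0 0 0 0.5 0; 0 0 0 0 0 1 0; 0 0 0 0 0 1.5 0; 0 0 0 0 0 2 0; 0 0 0 0 0 2.5 0; 0 0 0 0 0 3 0; 0 0 0 0 0 3 0; 0 0 0 0 0 3 0")

```text
time_s: 25.8
position: [0.5151, 0.2241, 0.1475]
tcp_rot: [[0.887, 0.462, 0.002], [0.462, -0.887, -0.0], [0.001, 0.001, -1.0]]
force: [0.7, -0.3, 4.8]
opening: 0.204
```

```bash
python3 st.py
```

```text
26.0 [0.51507263 0.22413631 0.14751082] 27.535192553933513 0.20369877517097335 [ 0.553 -0.099  5.243 -0.104  0.027  0.106] [np.float64(0.086), np.float64(0.078), np.float64(0.143), np.float64(0.115)] 74.62192096870218 0.11354642920196056
```

Turned 43°, torque flat at about 0.1 N m; continuing.

Request:
apply_moves(motion="0 0 0 0 0 0.5 0; 0 0 0 0 0 1 0; 0 0 0 0 0 1.5 0; 0 0 0 0 0 2 0; 0 0 0 0 0 2.5 0; 0 0 0 0 0 3 0; 0 0 0 0 0 3 0; 0 0 0 0 0 3 0")

```text
time_s: 27.0
position: [0.515, 0.2241, 0.1475]
tcp_rot: [[0.91, 0.415, 0.002], [0.415, -0.91, -0.0], [0.001, 0.001, -1.0]]
force: [-0.3, -0.5, 5.3]
opening: 0.206
```

```bash
python3 st.py
```

```text
27.2 [0.51504462 0.22410487 0.14748925] 24.536573401550175 0.2043326834024213 [ 0.552 -0.258  4.602 -0.099  0.005  0.084] [np.float64(0.09), np.float64(0.088), np.float64(0.075), np.float64(0.082)] 77.62365009693626 0.11369890300557017
```

Request:
apply_moves(motion="0 0 0 0 0 0.5 0; 0 0 0 0 0 1 0; 0 0 0 0 0 1.5 0; 0 0 0 0 0 2 0; 0 0 0 0 0 2.5 0; 0 0 0 0 0 3 0; 0 0 0 0 0 3 0; 0 0 0 0 0 3 0")

```text
time_s: 28.2
position: [0.515, 0.2241, 0.1475]
tcp_rot: [[0.93, 0.367, 0.002], [0.367, -0.93, -0.0], [0.001, 0.001, -1.0]]
force: [0.4, 0.1, 5.1]
opening: 0.202
```

```bash
python3 st.py
```

```text
28.4 [0.51504079 0.2241127  0.14751414] 21.538457405727858 0.20432400662058403 [-0.038  0.041  5.101 -0.11   0.022  0.102] [np.float64(0.13), np.float64(0.138), np.float64(0.062), np.float64(0.078)] 80.62197168834635 0.12073962483555079
```

Request:
apply_moves(motion="0 0 0 0 0 0.5 0; 0 0 0 0 0 1 0; 0 0 0 0 0 1.5 0; 0 0 0 0 0 2 0; 0 0 0 0 0 2.5 0; 0 0 0 0 0 2.5 0; 0 0 0 0 0 2.5 0; 0 0 0 0 0 2.5 0")

```text
time_s: 29.4
position: [0.515, 0.2241, 0.1475]
tcp_rot: [[0.945, 0.328, 0.002], [0.328, -0.945, -0.001], [0.001, 0.001, -1.0]]
force: [-0.6, -0.4, 5.8]
opening: 0.205
```

```bash
python3 st.py
```

```text
29.6 [0.51504075 0.22409557 0.14749302] 19.122011973630585 0.20250513746414053 [ 0.109  0.209  5.162 -0.11   0.031  0.424] [np.float64(0.407), np.float64(0.476), np.float64(0.43), np.float64(0.384)] 83.06491080875055 0.41892251931130886
```

Request:
apply_moves(motion="0 0 0 0 0 -1.5 0; 0 0 0 0 0 -2 0; 0 0 -0.0003 0 0 -2 0; 0 0 -0.0003 0 0 -2 0; 0 0 -0.0003 0 0 -2 0; 0 0 -0.0003 0 0 -2 0; 0 0 -0.0003 0 0 -2 0; 0 0 -0.0003 0 0 -2 0")

```text
time_s: 30.6
position: [0.5147, 0.2242, 0.1475]
tcp_rot: [[0.934, 0.358, 0.001], [0.358, -0.934, -0.0], [0.001, 0.0, -1.0]]
force: [0.4, -0.6, 4.8]
opening: 0.205
```

```bash
python3 st.py
```

```text
30.8 [0.5146623  0.22418633 0.14750026] 20.993859682908 0.2074701934883634 [ 1.225 -0.703  4.745 -0.245 -0.249  0.017] [np.float64(0.037), np.float64(0.05), np.float64(-0.038), np.float64(0.018)] 81.1574854857954 0.02790220663882792
```

Request:
apply_moves(motion="0 0 0 0 0 0 0.022; 0 0 0 0 0 0 0.026; 0 0 0 0 0 0 0.035; 0 0 0 0 0 0 0.05; 0 0 0 0 0 0 0.06; 0 0 0 0 0 0 0.06; 0 0 0 0 0 0 0.06; 0 0 0 0 0 0 0.06")

```text
time_s: 31.8
position: [0.5143, 0.2242, 0.1474]
tcp_rot: [[0.934, 0.358, 0.0], [0.358, -0.934, 0.0], [0.0, 0.0, -1.0]]
force: [0.1, -0.8, -0.3]
opening: 0.683
```

```bash
python3 st.py; python3 m.py b1
```

```text
32.0 [0.5143066  0.22423077 0.14736024] 20.986710436605406 0.6873242179066197 [ 0.122 -0.153  0.303 -0.017  0.009  0.002] [np.float64(0.024), np.float64(0.023), np.float64(-0.017), np.float64(-0.02)] 81.15732923126723 7.74422233007499e-06
32.15 [0.51429483 0.22422597 0.14734838] 20.98618882829923 0.6869410842154241 [-0.40659835  0.40877873 -0.28011618] [-0.00366245 -0.04666052 -0.02201425]
0 [[292.72, 207.47], [335.58, 207.47]]
0.031 [[290.46, 217.37], [338.16, 217.38]]
[[317.47, 279.4], [316.04, 231.89]]
```

View pics/b1.png

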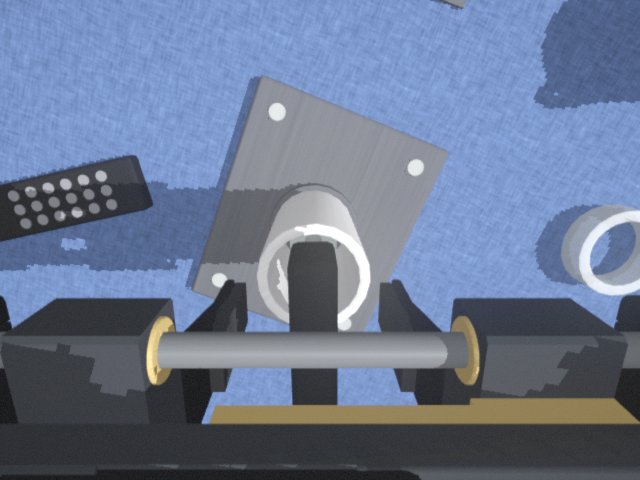

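Request:
apply_moves(motion="0 0 0 0 0 0 0.08; 0 0 -0.005 0 0 0 0.08; 0 0 -0.015 0 0 0 0.08; 0 0 -0.03 0 0 0 0.08; 0 0 -0.05 0 0 0 0.08; 0 0 -0.075 0 0 0 0.08; 0 0 -0.1 0 0 0 0.08; 0 0 -0.12 0 0 0 0.08")

```text
time_s: 33.2
position: [0.5147, 0.2244, 0.2698]
tcp_rot: [[0.934, 0.358, 0.003], [0.358, -0.934, 0.001], [0.003, 0.0, -1.0]]
force: [0.2, 0.4, 0.0]
opening: 0.917
```

Request:
apply_moves(motion="-0.03 0 0 0 0 0 0.08; -0.08 0 0 0 0 0 0.08; -0.1 0 0 0 0 0 0.08; -0.1 0 0 0 0 0 0.08; -0.1 0 0 0 0 0 0.08; -0.1 0 0 0 0 0 0.08; -0.1 0 0 0 0 0 0.08; -0.1 0 0 0 0 0 0.08")

```text
time_s: 34.2
position: [0.4212, 0.1885, 0.2671]
tcp_rot: [[0.934, 0.358, -0.0], [0.358, -0.934, -0.0], [-0.0, -0.0, -1.0]]
force: [0.5, 0.1, -0.2]
opening: 0.916
```

```bash
python3 m.py b2; python3 - <<'E'
from h import *
im=bot.capture('top');cv2.imwrite('pics/b2t.png',im[:,:,::-1])
c=bot.get_calibration('wrist')
E
```

```text
34.35 [0.42100596 0.18844983 0.26722612] 20.98966533841303 0.9210029039149388 [-0.81052442  0.58390619 -0.18898982] [-0.04775921  0.01879147 -0.00614231]
0 [[292.71, 207.44], [335.57, 207.44]]
0.031 [[290.45, 217.34], [338.16, 217.34]]
[[316.08, 90.55], [315.31, 97.22]]
```

View pics/b2.png

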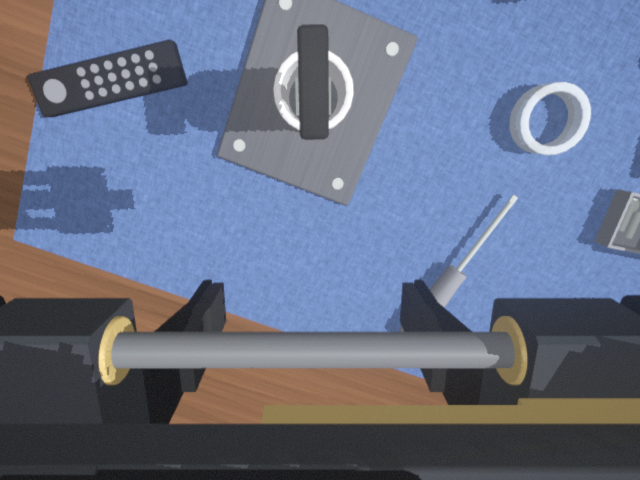

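View pics/b2s.png

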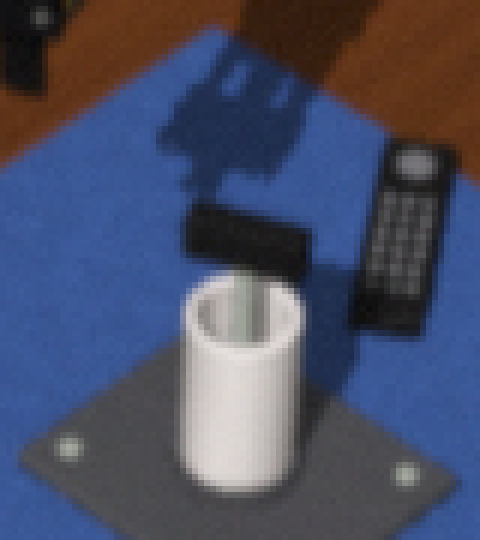

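```bash
python3 - <<'E'
from h import *
print(px2w('wrist',313.3,80,.182),px2w('wrist',314,90,.12))
s=bot.read_state();print(s['time_s'],np.abs(s['qvel']).max(),s['opening'])
bot.hand_in()
E
```

```text
[0.51495886 0.22528628 0.182     ] [0.51397938 0.22425732 0.12      ]
34.45 0.12046052298713156 0.920192668618056
the job is handed in; nothing more can be done
```

The key is standing released on the tightened nut, and the job was handed in at 34.45 s of the 64 s allowed. I lifted it from its pot, lined it up with the column and the nut's flats using the wrist camera, and lowered it. It went straight past the nut's top face with no contact until it reached the floor of the bore. I turned it clockwise about 51°, backed off 2° to release the torque, opened the gripper and moved the arm clear.

**Last checks**
- **Seating:** the socket met the floor of the bore at about 22 mm above the desk, pressing with about 7 N.
- **Tightness:** the torque stayed around 0.1 N m while turning, then jumped to about 0.42 N m within the last 2.5° step. I took that as the hard stop. The joint angle itself can't be read, so this is inferred from the torque.
- **Overload:** the 0.42 N m peak is slightly over the stated 0.4 N m or so, and it lasted a fraction of a second before I backed off. I can't tell whether it counted as an overload.
- **Final pose:** the middle of the handle is about 1.4 mm from the column's axis, so the key is upright. The gripper is open and the arm is well clear.
- **Bystanders:** nothing in the force readings or the pictures suggests any was touched. I didn't measure their positions again at the end.

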